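# Put three plumbing spares back in their own trays

## Robot

A 6-joint arm with a two-finger parallel gripper is mounted at the origin on the work surface. World frame = base frame: x ahead of the robot, y to its left, z up, the work surface at z = 0. Lengths are in m, angles in rad, forces in N, time in s.
With the tool pointing down it reaches from about 0.375 to 0.975 m from the base axis. Payload 3.8 kg.
Tool frame: the origin (TCP) lies midway between the tips of the shut fingers; the grasp point (between the pads) lies 19 mm behind it; z points along the fingers, y is the line along which they close (so a half turn about z gives the same grasp; the last joint's range is limited). The gripper opens to 85 mm and grips with 20 to 120 N. Pads are 22 mm wide; open, the fingers measure 114 mm over their backs; the gripper's body (76 mm by 85 mm) begins 54 mm behind the grasp point. The pads swing forward as they close: fully open they stand 13 mm farther back than shut.
Start: joints at [-1.147, 0.264, 1.604, -0, 1.274, -0.037], TCP at [0.3, -0.605, 0.231] pointing down, gripper open.
Joint ranges: [-2.63, 2.63], [-0.94, 2.18], [0.31, 2.57], [-1.31, 4.45], [0, 2.66], [-2.55, 2.55]. Speed limits (rad/s): [2.57, 2.57, 3.14, 3.14, 3.14, 3.14].

## Interface

Orientations are given as a rotation vector (axis times angle).
In Python, from workcell import status, read_camera, workorder, masks_of gives the robot as it stands.
- The arm moves only by the tool drive_tool, never from a script. Its argument "rows" is a list of rows, each a list of 7 numbers: the turn, a rotation vector about the tool's x, y, z in degrees, then the shift along the tool's x, y, z in m, then the opening, from 0 (shut) to 1 (fully open). In form: [[ax, ay, az, tx, ty, tz, claw], ...]. A call has 1 to 8 rows; each row shifts and turns the commanded pose from where the row before left it, along the tool's axes as they then stand; what a row does not reach is not made up. A row lasts 1/12 s, in which the tool goes at most 41.7 mm and 7.16 degrees, less where a joint would pass 70% of its speed; a pose out of reach is approached as far as the arm can. A call is refused whole if a number of a shift passes 0.0417 or a number of a turn 7.16, either way. A call with a gripper value outside its range is refused whole. The fingers move at their own pace and stop on an object; "force" is the grip in N (left out, the last holds). Time passes only in rows, so rows that do not move let the fingers close. It gives the time, the measured TCP pose, the force, the opening and the grip force at its end, in the units of the state.
- status.read_state(): the state, without advancing time (a new reading comes with each control period).
- read_camera(name): name is "scene" or "top"; returns a dict with "color" (480x640x3 uint8, red, green, blue), "intrinsics" (3x3 intrinsics, pixels), "world_from_camera" (4x4, takes a point from camera to world coordinates). Camera axes: x right, y up, looking along -z (the intrinsics and any distortion apply to the point x, -y, -z); pixel columns grow to the right and rows downward; lengths in m; the calibration is good to about 2 mm. A picture is of the moment at which its call begins. There is no depth.
- workorder.finish_job(): hands the job in; it is judged then, once.
Trained networks look in a picture, given as the dict that the camera call returned (one of the last four; its "shot" number tells which), for a name from the list of things; names that differ only in an ending like _2 or _b are one class to them, and where a whole thing is asked for, a point or a joint stands for the part that bears it (a point fixed in the world has none). Each returns a list of dicts, best first, with "score" (0 to 1); they miss things now and then, are a little off and sometimes report something else, mostly with a low value. They report only what shows in the picture. A call takes as long as a camera call. They do not tell look-alikes from the thing itself.
- masks_of(picture, name): "mask" (480x640 bool, what is visible of it) and "bbox" ([left, top, right, bottom] in pixels, round what is visible of it).
The state is a dict: "time": time; "q": joint angles; "joint_vel": joint speeds; "joint_torque": joint torques, N m; "tool_pos": TCP position; "tcp_rot": TCP orientation; "wrist_force": force on the tool from outside, world axes, zero at the start; "torque": the same for the moment, N m; "width": opening from 0.0 (shut) to 1.0 (fully open); "grip_force": force on a finger pad.
Only numpy, scipy, OpenCV 4.12 (cv2) and the standard library are available. Lean on these libraries where they do the work, as an engineer would, in place of code of your own. Each camera call takes 0.05 s, during which the arm holds its last target. There are 200 camera calls.

## Task

The plumbing spares have been put in each other's trays. Move them so that the grey tee lies centred in the square tray, the siphon trap stands centred in the round tray and the chrome mixer lever lies centred in the long tray, lengthwise; each tray holds only one part, so park one part on the black rubber mat in the meantime. Keep the trap upright throughout, and leave the spanner, jar and tape reel where they are.

Things in the scene. Friction and masses are not known exactly. Their poses are not given: they have to be found in the camera images.
- tee: Grey PVC tee lying flat, 90 x 83 mm from above, 42 mm high, 0.12 kg. Origin: centre of that outline, underside; z up. Run: 36 mm tube, 90 mm long along x at y = -20.5 mm; branch: 36 mm tube along +y at x = 0, to y = 41.5 mm. Tube axes 21 mm up. The last 12 mm of each end is a rim 42 mm in diameter. Grip the branch across x at y = 13.5 mm, between run and rim.
- trap: White plastic siphon (bottle) trap, upright, 95 mm high, 0.17 kg. Origin: on its vertical axis, underside; z up. Cup 56 mm in diameter to 48 mm height (60 mm nut ring at 40 to 50), neck 38 mm, top nut 44 mm in diameter at 73 to 95 mm height. Side outlet along +y at 61 mm height, 30 mm in diameter, reaching y = 54 mm. Grip the top nut across x.
- lever: Chrome mixer lever lying flat, 112 mm long along its x, 0.16 kg. Origin: middle of the length, on the underside. Round hub 42 mm in diameter, 30 mm high, centred at x = -35 mm; straight flat handle 18 mm wide (y), 14 mm high, from the hub to x = +56 mm. Handle can be gripped across y at about x = +10 mm. z up.
- square_tray: Square aluminium tray, fixed, 140 x 140 mm outside, rim 10 mm high and 3 mm thick, floor 3 mm above the shelf. Origin: centre of the underside; sides along x and y. Place of the tee.
- round_tray: Round aluminium tray, fixed, 160 mm in diameter outside, rim 10 mm high and 3 mm thick, floor 3 mm above the shelf. Origin: centre of the underside. Place of the siphon trap.
- long_tray: Long aluminium tray, fixed, 190 mm (its x) x 100 mm (its y) outside, rim 10 mm high and 3 mm thick, floor 3 mm above the shelf. Origin: centre of the underside. Place of the mixer lever, lying along x (either way round).
- mat: Black rubber mat, fixed, 130 x 130 mm, 3 mm thick, empty at the start: the free spot. Origin: centre of the underside.
- spanner: Bystander: adjustable spanner with yellow handle, lying loose beyond the trays, about 200 mm long along its x, up to 12 mm high. Origin: on the underside near its middle.
- jar: Bystander: loose closed jar, 56 mm in diameter, about 60 mm high. Origin: centre of the underside.
- reel: Bystander: loose white tape reel lying flat, 60 mm in diameter, 22 mm high. Origin: centre of the underside.
Mind the look-alikes: they are no part of the job. Leave any brown or pink look-alike of the trap alone.

How it is judged:
On the way:
1. one of the three parts is parked on the rubber mat, released and at rest (((horizontal distance between tee and mat below 0.06 m and z of tee in the frame of mat below 0.008 m and angle between tee's own z axis and vertical below 0.15 rad and linear speed of tee below 0.02 m/s and angular speed of tee below 0.15 rad/s and contact force between the fingers and tee below 0.1 N) or (horizontal distance between trap and mat below 0.06 m and z of trap in the frame of mat below 0.008 m and angle between trap's own z axis and vertical below 0.15 rad and linear speed of trap below 0.02 m/s and angular speed of trap below 0.15 rad/s and contact force between the fingers and trap below 0.1 N) or (horizontal distance between lever and mat below 0.06 m and z of lever in the frame of mat below 0.008 m and angle between lever's own z axis and vertical below 0.15 rad and linear speed of lever below 0.02 m/s and angular speed of lever below 0.15 rad/s and contact force between the fingers and lever below 0.1 N))), for 0.2 s.
At the end, for the whole second after the job is handed in: Tee in the square tray, siphon trap in the round tray, mixer lever in the long tray: each origin within 15 mm of its tray's centre, flat on the tray's floor and upright (tilt under 0.12 rad), the lever's length within 0.25 rad of the tray's; all released and at rest (horizontal distance between tee and square_tray below 0.015 m and z of tee in the frame of square_tray below 0.008 m and angle between each of tee, trap, lever's own z axis and vertical below 0.12 rad and linear speed of each of tee, trap, lever below 0.02 m/s and angular speed of each of tee, trap, lever below 0.15 rad/s and contact force between the fingers and tee below 0.1 N and horizontal distance between trap and round_tray below 0.015 m and z of trap in the frame of round_tray below 0.008 m and contact force between the fingers and trap below 0.1 N and horizontal distance between lever and long_tray below 0.015 m and z of lever in the frame of long_tray below 0.008 m and contact force between the fingers and lever below 0.1 N and angle between the x axis of lever and the x axis of long_tray, either way round below 0.25 rad); the robot touches nothing.
It fails at once if the siphon trap is tipped (over 0.6 rad) (angle between trap's own z axis and vertical above 0.6 rad).
It fails at once if the spanner is disturbed (over 20 mm) (distance of spanner from where it was at the start of the episode above 0.02 m).
It fails at once if the jar is disturbed (over 20 mm) (distance of jar from where it was at the start of the episode above 0.02 m).
It fails at once if the reel is disturbed (over 20 mm) (distance of reel from where it was at the start of the episode above 0.02 m).
It also fails if it takes over 128 s, if anything falls off the work surface, if the arm or the gripper's body presses on something with over 40 N, if the wrist force passes 120 N, or if a joint passes its speed limit or range.

## Working session

There is one attempt and no reset: what is moved stays moved. The work goes in short steps, Python scripts to look and compute and a tool call to move; the robot and the scene stay as the last step left them, time stands still between calls to the robot, and variables do not carry over. Pictures are saved under pics/ and viewed, at most 14 in all, crops included, and the job is handed in when it is done.

Besides the shell and the picture viewer there is one more tool, called after "Call:" in YAML: its name, and indented under it one key for each argument. drive_tool: Moves the arm, as the interface text tells. Its arguments: {"type":"object","properties":{"rows":{"type":"array"},"force":{"type":"number"}},"required":["rows"]}

```bash
mkdir -p pics; cat > h.py <<'E'
import numpy as np, cv2, pickle
from workcell import status, read_camera, workorder, masks_of
def pix2w(p,uv,z):
    K=np.array(p["intrinsics"]);T=np.array(p["world_from_camera"])
    d=np.linalg.inv(K)@np.array([uv[0],uv[1],1.]);d=T[:3,:3]@np.array([d[0],-d[1],-d[2]])
    o=T[:3,3];return o+d*(z-o[2])/d[2]
def w2pix(p,w):
    K=np.array(p["intrinsics"]);T=np.array(p["world_from_camera"])
    c=T[:3,:3].T@(np.array(w)-T[:3,3]);c=K@np.array([c[0],-c[1],-c[2]]);return c[:2]/c[2]
E
python3 - <<'E'
from h import *
s=status.read_state();print(s)
for c in("top","scene"):
    p=read_camera(c);cv2.imwrite(f"pics/{c}0.png",p["color"][:,:,::-1])
    print(c,p.keys(),np.round(p["intrinsics"],1).tolist(),np.round(p["world_from_camera"],3).tolist())
    for n in["tee","trap","lever","square_tray","round_tray","long_tray","mat","spanner","jar","reel"]:
        for r in masks_of(p,n)[:3]:
            v,u=np.nonzero(r["mask"])
            (cx,cy),(w,h),a=cv2.minAreaRect(np.c_[u,v].astype(np.float32))
            print(n,round(r["score"],2),np.round(r["bbox"]).tolist(),"cen",round(u.mean(),1),round(v.mean(),1),"rect",np.round([cx,cy,w,h,a],1).tolist(),"w",np.round(pix2w(p,(cx,cy),.003)[:2],3))
E
```

```text
{'time': 0.0, 'q': array([-1.14690659e+00,  2.64763551e-01,  1.60537777e+00,  4.25898899e-07,
        1.27371056e+00, -3.69233400e-02]), 'joint_vel': array([-0.00169082, -0.00090528,  0.00062688,  0.00081012, -0.00013292,
       -0.00024388]), 'joint_torque': array([ 3.13389166e-03, -5.15110123e+01, -3.67307997e+01,  5.01165607e-05,
        1.28506144e-02,  4.94516871e-05]), 'tool_pos': array([ 0.29983777, -0.60392735,  0.22995299]), 'tcp_rot': array([-3.05641319e+00, -7.16949458e-01,  6.81245867e-04]), 'wrist_force': array([-0.59433253, -0.30993878,  0.24081292]), 'torque': array([ 0.0131129 , -0.02726375, -0.00308774]), 'grip_force': 0.0, 'width': 0.9947992144035507}
top dict_keys(['color', 'intrinsics', 'world_from_camera', 'shot']) [[560.6, 0.0, 322.3], [0.0, 560.6, 230.1], [0.0, 0.0, 1.0]] [[-0.026, 0.98, -0.196, 0.394], [-0.999, -0.034, -0.035, -0.017], [-0.041, 0.195, 0.98, 1.126], [0.0, 0.0, 0.0, 1.0]]
tee 0.69 [499.0, 270.0, 554.0, 329.0] cen 525.4 302.2 rect [522.3, 305.0, 51.3, 45.1, 52.6] w [ 0.455 -0.365]
trap 0.89 [384.0, 228.0, 419.0, 269.0] cen 401.7 249.1 rect [401.3
[... 2381 characters left out ...]
 67.9, 78.7] w [ 0.461 -0.353]
long_tray 0.7 [248.0, 173.0, 321.0, 246.0] cen 285.0 213.2 rect [284.1, 206.5, 48.7, 78.5, 23.4] w [ 0.564 -0.13 ]
long_tray 0.36 [267.0, 164.0, 297.0, 213.0] cen 281.9 189.3 rect [282.0, 188.5, 49.0, 30.0, 90.0] w [ 0.525 -0.169]
mat 0.7 [474.0, 244.0, 568.0, 318.0] cen 520.3 281.0 rect [519.9, 280.0, 77.2, 54.2, 31.6] w [0.429 0.348]
spanner 0.58 [219.0, 278.0, 298.0, 359.0] cen 261.2 315.8 rect [259.2, 321.1, 22.8, 102.6, 40.9] w [0.809 0.022]
jar 0.89 [351.0, 154.0, 377.0, 190.0] cen 362.9 172.2 rect [363.0, 172.5, 35.0, 26.0, 90.0] w [ 0.372 -0.063]
reel 0.63 [432.0, 351.0, 466.0, 386.0] cen 448.1 369.1 rect [448.5, 369.0, 36.0, 35.0, 90.0] w [0.68  0.338]
```

View pics/top0.png

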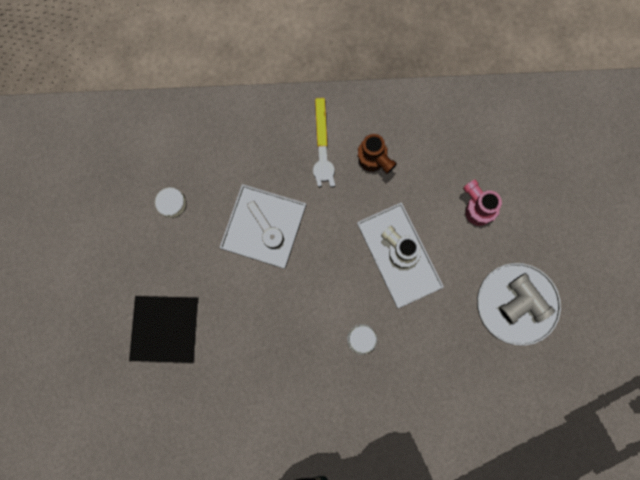

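View pics/scene0.png

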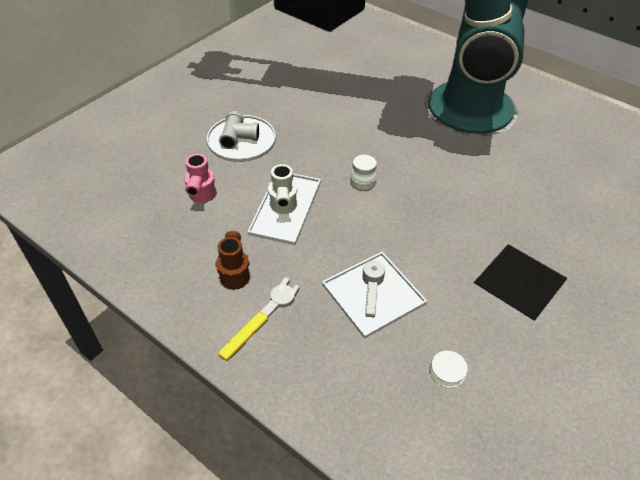

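```bash
cat > fit.py <<'E'
from h import *
from scipy.optimize import minimize
S=3
def cyl(a,b,r,n=24):
    a,b=np.array(a,float),np.array(b,float);d=(b-a)/np.linalg.norm(b-a)
    u=np.cross(d,[0,0,1] if abs(d[2])<.9 else [1,0,0]);u/=np.linalg.norm(u);v=np.cross(d,u)
    t=np.linspace(0,2*np.pi,n)[:,None];c=r*(np.cos(t)*u+np.sin(t)*v);return np.r_[a+c,b+c]
def box(x0,x1,y0,y1,z0,z1): return np.array([[x,y,z] for x in(x0,x1) for y in(y0,y1) for z in(z0,z1)],float)
M=dict(
 tee=[cyl([-.045,-.0205,.021],[.045,-.0205,.021],.018),cyl([0,-.0205,.021],[0,.0415,.021],.018)]+
     [cyl([s*.033,-.0205,.021],[s*.045,-.0205,.021],.021) for s in(-1,1)]+[cyl([0,.0295,.021],[0,.0415,.021],.021)],
 trap=[cyl([0,0,0],[0,0,.048],.028),cyl([0,0,.04],[0,0,.05],.03),cyl([0,0,.05],[0,0,.073],.019),cyl([0,0,.073],[0,0,.095],.022),cyl([0,0,.061],[0,.054,.061],.015)],
 lever=[cyl([-.035,0,0],[-.035,0,.03],.021),box(-.035,.056,-.009,.009,0,.014)],
 square_tray=[box(-.07,.07,-.07,.07,0,.01)],round_tray=[cyl([0,0,0],[0,0,.01],.08,60)],
 long_tray=[box(-.095,.095,-.05,.05,0,.01)],mat=[box(-.065,.065,-.065,.065,0,.003)])
def render(p,name,x,z):
    im=np.zeros((480*S,640*S),np.uint8);c,s=np.cos(x[2]),np.sin(x[2])
    K=np.array(p["intrinsics"]);T=np.array(p["world_from_camera"])
    for P in M[name]:
        W=np.c_[c*P[:,0]-s*P[:,1]+x[0],s*P[:,0]+c*P[:,1]+x[1],P[:,2]+z]
        C=(W-T[:3,3])@T[:3,:3]*[1,-1,-1]@K.T;uv=C[:,:2]/C[:,2:]
        h=cv2.convexHull(((uv+.5)*S*16-8).round().astype(np.int32));cv2.fillConvexPoly(im,h,1,shift=4)
    return im>0
def fit(ps,name,x0,z,yaws,cams=("top","scene")):
    ms=[]
    for c in cams:
        p=ps[c];best=None
        g=pix=w2pix(p,[x0[0],x0[1],z+.02])
        for r in masks_of(p,name):
            v,u=np.nonzero(r["mask"]);d=np.hypot(u.mean()-g[0],v.mean()-g[1])
            if d<25 and (best is None or d<best[0]): best=(d,r["mask"])
        if best is None: print(name,c,"none");continue
        m=cv2.resize(best[1].astype(np.uint8),None,fx=S,fy=S,interpolation=cv2.INTER_LINEAR)
        if "tray" in name or name=="mat":
            v,u=np.nonzero(m);h=cv2.convexHull(np.c_[u,v].astype(np.int32));cv2.fillConvexPoly(m,h,1)
        ms.append((p,m>0))
    def iou(x): return [ (lambda r:(r&m).sum()/(r|m).sum())(render(p,name,x,z)) for p,m in ms]
    f=lambda x:-np.mean(iou(x))
    out=[]
    for y in yaws:
        sx=np.array([[0,0,0],[.012,0,0],[0,.012,0],[0,0,.25]])+[x0[0],x0[1],y]
        r=minimize(f,sx[0],method="Nelder-Mead",options=dict(initial_simplex=sx,xatol=2e-4,fatol=1e-4,maxiter=90));out.append((r.fun,r.x))
    out.sort(key=lambda t:t[0]);b=out[0]
    print(name,np.round(b[1][:2],4),"yaw deg",round(np.degrees(b[1][2]),1),"iou",np.round(iou(b[1]),3),"2nd",[(round(o[0],3),round(np.degrees(o[1][2]))) for o in out[1:3]],flush=True)
    return b[1]
E
python3 - <<'E'
from fit import *
ps={c:read_camera(c) for c in("top","scene")}
R=np.radians;q=R([0,45,90,135,180,225,270,315])
fit(ps,"tee",(.45,-.365),.003,q)
fit(ps,"trap",(.555,-.14),.003,R([0,30,60,90]))
fit(ps,"lever",(.63,.147),.003,R([180,210,240,30]))
fit(ps,"square_tray",(.631,.146),0,R([-18,18]))
fit(ps,"round_tray",(.458,-.358),0,[0])
fit(ps,"long_tray",(.563,-.131),0,R([25,-25]))
fit(ps,"mat",(.428,.347),0,[0])
E
```

```text
tee [ 0.4565 -0.3588] yaw deg 32.8 iou [0.955 0.934] 2nd [(np.float64(-0.944), 33), (np.float64(-0.789), 147)]
trap [ 0.561  -0.1358] yaw deg -48.8 iou [0.932 0.943] 2nd [(np.float64(-0.779), 129), (np.float64(-0.736), 27)]
lever [0.632  0.1422] yaw deg 32.7 iou [0.911 0.889] 2nd [(np.float64(-0.496), 214), (np.float64(-0.495), 218)]
square_tray [0.6307 0.1454] yaw deg -19.3 iou [0.983 0.97 ] 2nd [(np.float64(-0.976), -19)]
round_tray [ 0.4575 -0.3561] yaw deg 9.3 iou [0.984 0.959] 2nd []
long_tray [ 0.5622 -0.1289] yaw deg 22.8 iou [0.963 0.898] 2nd [(np.float64(-0.93), 23)]
mat [0.4275 0.3473] yaw deg -3.2 iou [0.979 0.985] 2nd []
```

```bash
cat > go.py <<'E'
import sys
from h import *
from scipy.spatial.transform import Rotation as Ro
# go.py x y phi_deg z...  : turn about tool z (deg), then shift in tool axes after the turn
def go(x,y,phi,zs=()):
    s=status.read_state();R=Ro.from_rotvec(s["tcp_rot"]).as_matrix();p=s["tool_pos"]
    cur=np.degrees(np.arctan2(R[1,1],R[0,1]));q6=np.degrees(s["q"][5])
    t=-((phi-cur+90)%180-90)      # tool z down: world yaw -> minus
    print("t",round(s["time"],2),"pos",np.round(p,4),"phi",round(cur,1),"tilt",np.round(R[:,2],3),"q6",round(q6),"width",round(s["width"],3),"grip",round(s["grip_force"],1),"F",np.round(s["wrist_force"],1))
    for tt in(t,t-180 if t>0 else t+180):
        R2=R@Ro.from_euler("z",tt,degrees=True).as_matrix();d=R2.T@np.array([x-p[0],y-p[1],0])
        print("turn",round(tt,1),"rows",round(abs(tt)/7.16,1),"shift xyz",np.round(d,4))
    for z in zs: print("dz tool for z",z,":",round(p[2]-z,4))
if __name__=="__main__":
    a=[float(v) for v in sys.argv[1:]];go(*a[:3],a[3:])
E
python3 go.py 0.4484 -0.3462 32.8 0.12 0.006
```

```text
t 1.9 pos [ 0.3002 -0.6046  0.2313] phi -63.6 tilt [-0.  0. -1.] q6 -2 width 1.003 grip 0.0 F [-0.6  1.3 -0.1]
turn 83.6 rows 11.7 shift xyz [-0.1369 -0.2646  0.    ]
turn -96.4 rows 13.5 shift xyz [0.1369 0.2646 0.    ]
dz tool for z 0.12 : 0.1113
dz tool for z 0.006 : 0.2253
```

Call:
drive_tool:
  rows:
    - [0,0,7,0,0,0,0.65]
    - [0,0,7,0,0,0,0.65]
    - [0,0,7,0,0,0,0.65]
    - [0,0,7,0,0,0,0.65]
    - [0,0,7,0,0,0,0.65]
    - [0,0,7,0,0,0,0.65]
    - [0,0,7,0,0,0,0.65]
    - [0,0,7,0,0,0,0.65]
  force: 50

```text
time: 2.57
tool_pos: [0.3002, -0.6046, 0.2313]
tcp_rot: [3.035, -0.812, 0.0]
wrist_force: [0.0, -0.7, 0.1]
width: 0.652
grip_force: 0.0
```

Call:
drive_tool:
  rows:
    - [0,0,7,0,0,0,0.65]
    - [0,0,7,0,0,0,0.65]
    - [0,0,7,0,0,0,0.65]
    - [0,0,6.6,0,0,0,0.65]
    - [0,0,0,-0.017,-0.033,0,0.65]
    - [0,0,0,-0.017,-0.033,0,0.65]
    - [0,0,0,-0.017,-0.033,0,0.65]
    - [0,0,0,-0.017,-0.033,0,0.65]

```text
time: 3.23
tool_pos: [0.3746, -0.4747, 0.2312]
tcp_rot: [-2.757, 1.505, -0.0]
wrist_force: [0.2, -0.3, -0.3]
width: 0.652
grip_force: 0.0
```

Call:
drive_tool:
  rows:
    - [0,0,0,-0.017,-0.033,0,0.65]
    - [0,0,0,-0.017,-0.033,0,0.65]
    - [0,0,0,-0.017,-0.033,0,0.65]
    - [0,0,0,-0.017,-0.033,0.02,0.65]
    - [0,0,0,0,0,0.04,0.65]
    - [0,0,0,0,0,0.04,0.65]
    - [0,0,0,0,0,0,0.65]
    - [0,0,0,0,0,0,0.65]

```text
time: 3.9
tool_pos: [0.4464, -0.3459, 0.1293]
tcp_rot: [-2.757, 1.503, 0.01]
wrist_force: [0.2, -1.0, 0.6]
width: 0.649
grip_force: 0.0
```

```bash
python3 go.py 0.4484 -0.3462 32.8 0.05 0.006
```

```text
t 3.9 pos [ 0.4464 -0.3459  0.1293] phi -147.2 tilt [-0.005  0.004 -1.   ] q6 107 width 0.649 grip 0.0 F [ 0.2 -1.   0.6]
turn 0.0 rows 0.0 shift xyz [ 0.0014 -0.0015 -0.    ]
turn -180.0 rows 25.1 shift xyz [-0.0014  0.0015 -0.    ]
dz tool for z 0.05 : 0.0793
dz tool for z 0.006 : 0.1233
```

Call:
drive_tool:
  rows:
    - [0,0,0,0.0014,-0.0015,0.03,0.65]
    - [0,0,0,0,0,0.03,0.65]
    - [0,0,0,0,0,0.03,0.65]
    - [0,0,0,0,0,0.02,0.65]
    - [0,0,0,0,0,0.013,0.65]
    - [0,0,0,0,0,0,0.65]
    - [0,0,0,0,0,0,0.3]
    - [0,0,0,0,0,0,0.3]

```text
time: 4.57
tool_pos: [0.4519, -0.3498, 0.0112]
tcp_rot: [2.757, -1.504, 0.006]
wrist_force: [0.8, -0.2, 0.7]
width: 0.405
grip_force: 49.7
```

Call:
drive_tool:
  rows:
    - [0,0,0,0,0,0,0.3]
    - [0,0,0,0,0,0,0.3]
    - [0,0,0,0,0,0,0.3]
    - [0,0,0,0,0,0,0.3]

```text
time: 4.9
tool_pos: [0.452, -0.3498, 0.0112]
tcp_rot: [2.757, -1.503, 0.008]
wrist_force: [-0.8, -1.3, 6.4]
width: 0.401
grip_force: 50.3
```

```bash
python3 go.py 0.4484 -0.3462 32.8 0.2
```

```text
t 4.9 pos [ 0.452  -0.3498  0.0112] phi -147.2 tilt [ 0.004 -0.004 -1.   ] q6 107 width 0.401 grip 50.3 F [-0.8 -1.3  6.4]
turn 0.0 rows 0.0 shift xyz [-0.005   0.0011 -0.    ]
turn -180.0 rows 25.1 shift xyz [ 0.005  -0.0011 -0.    ]
dz tool for z 0.2 : -0.1888
```

Call:
drive_tool:
  rows:
    - [0,0,0,0,0,-0.01,0.3]
    - [0,0,0,0,0,-0.03,0.3]
    - [0,0,0,0,0,-0.04,0.3]
    - [0,0,0,0,0,-0.04,0.3]
    - [0,0,0,0,0,-0.04,0.3]
    - [0,0,0,0,0,-0.03,0.3]
    - [0,0,-7,0,0,0,0.3]
    - [0,0,-7,0,0,0,0.3]

```text
time: 5.57
tool_pos: [0.4517, -0.349, 0.2031]
tcp_rot: [2.922, -1.147, 0.01]
wrist_force: [-0.6, 0.3, -1.7]
width: 0.405
grip_force: 50.2
```

Call:
drive_tool:
  rows:
    - [0,0,-7,0,0,0,0.3]
    - [0,0,-7,0,0,0,0.3]
    - [0,0,-7,0,0,0,0.3]
    - [0,0,-7,0,0,0,0.3]
    - [0,0,-7,0,0,0,0.3]
    - [0,0,-7,0,0,0,0.3]
    - [0,0,-7,0,0,0,0.3]
    - [0,0,-7,0,0,0,0.3]

```text
time: 6.23
tool_pos: [0.4497, -0.3474, 0.1988]
tcp_rot: [-3.12, -0.36, 0.001]
wrist_force: [0.6, -0.6, -1.7]
width: 0.401
grip_force: 50.3
```

Call:
drive_tool:
  rows:
    - [0,0,-7,0,0,0,0.3]
    - [0,0,-7,0,0,0,0.3]
    - [0,0,0,0,0,0,0.3]
    - [0,0,0,0,0,0,0.3]

```text
time: 6.57
tool_pos: [0.4499, -0.3476, 0.1988]
tcp_rot: [-3.057, -0.723, 0.0]
wrist_force: [-0.4, 0.6, -1.3]
width: 0.406
grip_force: 50.3
```

```bash
python3 go.py 0.418 0.3438 -63.2 0.015; python3 - <<'E'
from h import *
p=read_camera("scene");cv2.imwrite("pics/s1.png",p["color"][:,:,::-1])
E
```

```text
t 6.57 pos [ 0.4499 -0.3476  0.1988] phi -63.4 tilt [-0.  0. -1.] q6 23 width 0.406 grip 50.3 F [-0.4  0.6 -1.3]
turn -0.2 rows 0.0 shift xyz [ 2.833e-01 -6.315e-01  2.000e-04]
turn 179.8 rows 25.1 shift xyz [-2.833e-01  6.315e-01  2.000e-04]
dz tool for z 0.015 : 0.1838
```

View pics/s1.png

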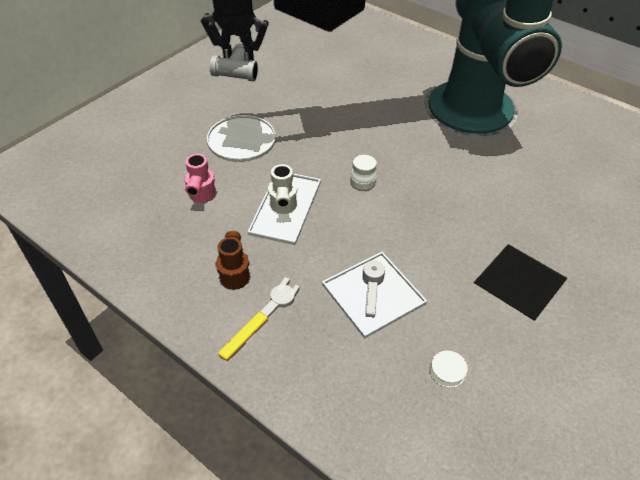

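Call:
drive_tool:
  rows:
    - [0,0,0,0.0157,-0.0351,0,0.3]
    - [0,0,0,0.0157,-0.0351,0,0.3]
    - [0,0,0,0.0157,-0.0351,0,0.3]
    - [0,0,0,0.0157,-0.0351,0,0.3]
    - [0,0,0,0.0157,-0.0351,0,0.3]
    - [0,0,0,0.0157,-0.0351,0,0.3]
    - [0,0,0,0.0157,-0.0351,0,0.3]
    - [0,0,0,0.0157,-0.0351,0,0.3]

```text
time: 7.28
tool_pos: [0.4351, -0.039, 0.1989]
tcp_rot: [3.057, 0.723, 0.001]
wrist_force: [0.1, 0.6, -2.2]
width: 0.403
grip_force: 50.3
```

Call:
drive_tool:
  rows:
    - [0,0,0,0.0157,-0.0351,0,0.3]
    - [0,0,0,0.0157,-0.0351,0,0.3]
    - [0,0,0,0.0157,-0.0351,0,0.3]
    - [0,0,0,0.0157,-0.0351,0,0.3]
    - [0,0,0,0.0157,-0.0351,0,0.3]
    - [0,0,0,0.0157,-0.0351,0,0.3]
    - [0,0,0,0.0157,-0.0351,0,0.3]
    - [0,0,0,0.0157,-0.0351,0,0.3]

```text
time: 7.95
tool_pos: [0.4205, 0.2685, 0.1989]
tcp_rot: [-3.057, -0.724, -0.001]
wrist_force: [1.2, 0.2, -0.6]
width: 0.399
grip_force: 50.3
```

Call:
drive_tool:
  rows:
    - [0,0,0,0.0157,-0.0351,0,0.3]
    - [0,0,0,0.0157,-0.0351,0,0.3]
    - [0,0,0,0,0,0,0.3]
    - [0,0,0,0,0,0.04,0.3]
    - [0,0,0,0,0,0.04,0.3]
    - [0,0,0,0,0,0.03,0.3]
    - [0,0,0,0,0,0,0.3]
    - [0,0,0,0,0,0,0.3]

```text
time: 8.62
tool_pos: [0.4158, 0.3418, 0.0868]
tcp_rot: [3.055, 0.725, -0.008]
wrist_force: [0.8, 0.5, -1.3]
width: 0.403
grip_force: 50.4
```

```bash
python3 go.py 0.418 0.3438 -63.2 0.013
```

```text
t 8.62 pos [0.4158 0.3418 0.0868] phi -63.3 tilt [-0.004 -0.003 -1.   ] q6 100 width 0.403 grip 50.4 F [ 0.8  0.5 -1.3]
turn -0.1 rows 0.0 shift xyz [ 0.0029 -0.0008 -0.    ]
turn 179.9 rows 25.1 shift xyz [-0.0029  0.0008 -0.    ]
dz tool for z 0.013 : 0.0738
```

Call:
drive_tool:
  rows:
    - [0,0,0,0,0,0.03,0.3]
    - [0,0,0,0,0,0.025,0.3]
    - [0,0,0,0,0,0.012,0.3]
    - [0,0,0,0,0,0.006,0.3]
    - [0,0,0,0,0,0.002,0.3]
    - [0,0,0,0,0,0,0.3]
    - [0,0,0,0,0,0,0.3]

```text
time: 9.2
tool_pos: [0.4189, 0.3443, 0.0153]
tcp_rot: [-3.055, -0.727, -0.004]
wrist_force: [0.3, 0.0, -1.6]
width: 0.407
grip_force: 50.6
```

Call:
drive_tool:
  rows:
    - [0,0,0,0,0,0,0.65]
    - [0,0,0,0,0,0,0.65]
    - [0,0,0,0,0,0,0.65]
    - [0,0,0,0,0,-0.02,0.65]
    - [0,0,0,0,0,-0.04,0.65]
    - [0,0,0,0,0,-0.04,0.65]
    - [0,0,0,0,0,-0.04,0.65]
    - [0,0,0,0,0,-0.04,0.65]

```text
time: 9.87
tool_pos: [0.4173, 0.3432, 0.1958]
tcp_rot: [-3.056, -0.728, -0.001]
wrist_force: [1.3, -0.1, -0.2]
width: 0.654
grip_force: 0.0
```

```bash
python3 go.py 0.561 -0.1358 -48.8 0.064 ; python3 - <<'E'
from fit import *
ps={c:read_camera(c) for c in("top","scene")}
cv2.imwrite("pics/t2.png",ps["top"]["color"][:,:,::-1])
fit(ps,"tee",(.4275,.3473),.003,np.radians([100,120,150]))
E
```

```text
t 9.87 pos [0.4173 0.3432 0.1958] phi -63.2 tilt [ 0.  0. -1.] q6 100 width 0.654 grip 0.0 F [ 1.3 -0.1 -0.2]
turn -14.4 rows 2.0 shift xyz [-2.074e-01  4.551e-01 -1.000e-04]
turn 165.6 rows 23.1 shift xyz [ 2.074e-01 -4.551e-01 -1.000e-04]
dz tool for z 0.064 : 0.1318
tee [0.4283 0.3506] yaw deg 116.8 iou [0.773 0.945] 2nd [(np.float64(-0.859), 117), (np.float64(-0.858), 117)]
```

View pics/t2.png

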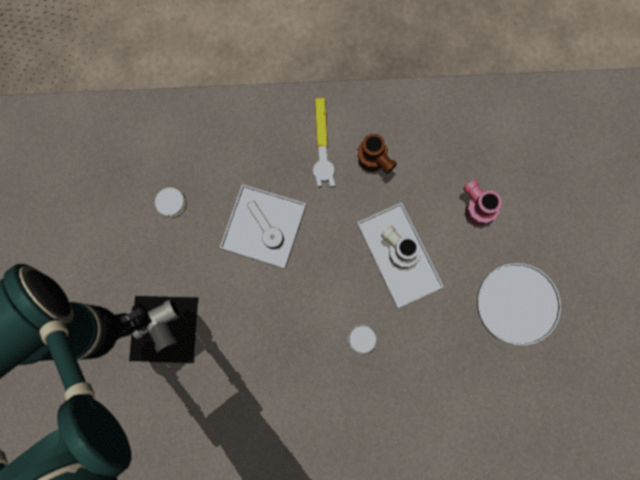

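Call:
drive_tool:
  rows:
    - [0,0,-7.1,0,0,0,0.8]
    - [0,0,-7.1,0,0,0,0.8]
    - [0,0,0,-0.016,0.035,0,0.8]
    - [0,0,0,-0.016,0.035,0,0.8]
    - [0,0,0,-0.016,0.035,0,0.8]
    - [0,0,0,-0.016,0.035,0,0.8]
    - [0,0,0,-0.016,0.035,0,0.8]
    - [0,0,0,-0.016,0.035,0,0.8]

```text
time: 10.73
tool_pos: [0.4815, 0.1199, 0.1913]
tcp_rot: [-2.942, -1.101, 0.006]
wrist_force: [0.1, -0.7, 1.0]
width: 0.805
grip_force: 0.0
```

Call:
drive_tool:
  rows:
    - [0,0,0,-0.016,0.035,0,0.8]
    - [0,0,0,-0.016,0.035,0,0.8]
    - [0,0,0,-0.016,0.035,0,0.8]
    - [0,0,0,-0.016,0.035,0,0.8]
    - [0,0,0,-0.016,0.035,0,0.8]
    - [0,0,0,-0.016,0.035,0,0.8]
    - [0,0,0,-0.016,0.035,0,0.8]
    - [0,0,0,0,0,0,0.8]

```text
time: 11.4
tool_pos: [0.5593, -0.1424, 0.1913]
tcp_rot: [2.944, 1.093, -0.004]
wrist_force: [0.2, 0.8, -0.8]
width: 0.797
grip_force: 0.0
```

Call:
drive_tool:
  rows:
    - [0,0,0,0,0,0,0.8]
    - [0,0,0,0,0,0,0.8]

```text
time: 11.57
tool_pos: [0.5576, -0.136, 0.1914]
tcp_rot: [-2.94, -1.098, 0.005]
wrist_force: [-0.4, 0.1, 0.3]
width: 0.801
grip_force: 0.0
```

```bash
python3 go.py 0.561 -0.1358 -48.8 0.064
```

```text
t 11.57 pos [ 0.5576 -0.136   0.1914] phi -49.1 tilt [-0.004  0.002 -1.   ] q6 33 width 0.801 grip 0.0 F [-0.4  0.1  0.3]
turn -0.3 rows 0.0 shift xyz [ 0.0027  0.002  -0.    ]
turn 179.7 rows 25.1 shift xyz [-0.0027 -0.002  -0.    ]
dz tool for z 0.064 : 0.1274
```

Call:
drive_tool:
  rows:
    - [0,0,0,0.0027,0.002,0,0.8]
    - [0,0,0,0,0,0.03,0.8]
    - [0,0,0,0,0,0.03,0.8]
    - [0,0,0,0,0,0.03,0.8]
    - [0,0,0,0,0,0.025,0.8]
    - [0,0,0,0,0,0.012,0.8]
    - [0,0,0,0,0,0,0.8]
    - [0,0,0,0,0,0,0.8]

```text
time: 12.23
tool_pos: [0.5623, -0.1352, 0.0664]
tcp_rot: [-2.941, -1.102, 0.001]
wrist_force: [0.2, 0.4, 0.7]
width: 0.8
grip_force: 0.0
```

```bash
python3 go.py 0.561 -0.1358 -48.8 0.064;python3 - <<'E'
from h import *
p=read_camera("scene");cv2.imwrite("pics/s3.png",cv2.resize(p["color"][60:260,150:420,::-1],None,fx=2.5,fy=2.5))
E
```

```text
t 12.23 pos [ 0.5623 -0.1352  0.0664] phi -48.9 tilt [-0.001  0.    -1.   ] q6 33 width 0.8 grip 0.0 F [0.2 0.4 0.7]
turn -0.1 rows 0.0 shift xyz [-0.0013 -0.0004  0.    ]
turn 179.9 rows 25.1 shift xyz [0.0013 0.0004 0.    ]
dz tool for z 0.064 : 0.0024
```

View pics/s3.png

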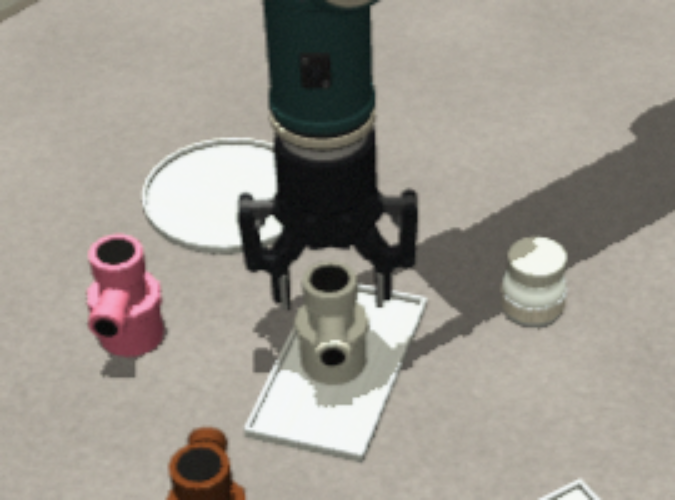

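Call:
drive_tool:
  rows:
    - [0,0,0,-0.001,0,0.002,0.8]
    - [0,0,0,0,0,0,0.45]
    - [0,0,0,0,0,0,0.45]
    - [0,0,0,0,0,0,0.45]
    - [0,0,0,0,0,0,0.45]
    - [0,0,0,0,0,0,0.45]

```text
time: 12.78
tool_pos: [0.563, -0.1374, 0.0663]
tcp_rot: [2.941, 1.099, 0.004]
wrist_force: [-0.8, -0.8, 5.2]
width: 0.506
grip_force: 51.1
```

```bash
python3 go.py 0.4575 -0.3561 -48.8 0.064
```

```text
t 12.78 pos [ 0.563  -0.1374  0.0663] phi -49.0 tilt [ 0.003 -0.001 -1.   ] q6 33 width 0.506 grip 51.1 F [-0.8 -0.8  5.2]
turn -0.2 rows 0.0 shift xyz [-2.235e-01  9.510e-02 -1.000e-04]
turn 179.8 rows 25.1 shift xyz [ 2.235e-01 -9.510e-02 -1.000e-04]
dz tool for z 0.064 : 0.0023
```

Call:
drive_tool:
  rows:
    - [0,0,0,0,0,-0.01,0.45]
    - [0,0,0,0,0,-0.025,0.45]
    - [0,0,0,0,0,-0.035,0.45]
    - [0,0,0,0,0,-0.03,0.45]
    - [0,0,0,0,0,-0.02,0.45]
    - [0,0,0,0,0,0,0.45]

```text
time: 13.28
tool_pos: [0.565, -0.1379, 0.1909]
tcp_rot: [2.937, 1.098, 0.012]
wrist_force: [1.2, -1.4, 0.2]
width: 0.501
grip_force: 51.2
```

Call:
drive_tool:
  rows:
    - [0,0,0,-0.0279,0.0119,0,0.45]
    - [0,0,0,-0.0279,0.0119,0,0.45]
    - [0,0,0,-0.0279,0.0119,0,0.45]
    - [0,0,0,-0.0279,0.0119,0,0.45]
    - [0,0,0,-0.0279,0.0119,0,0.45]
    - [0,0,0,-0.0279,0.0119,0,0.45]
    - [0,0,0,-0.0279,0.0119,0,0.45]
    - [0,0,0,-0.0279,0.0119,0,0.45]

```text
time: 13.95
tool_pos: [0.4538, -0.3556, 0.1828]
tcp_rot: [-2.94, -1.099, 0.002]
wrist_force: [0.3, 0.1, -1.1]
width: 0.498
grip_force: 51.2
```

Call:
drive_tool:
  rows:
    - [0,0,0,0,0,0,0.45]
    - [0,0,0,0,0,0,0.45]
    - [0,0,0,0,0,0,0.45]

```text
time: 14.2
tool_pos: [0.4549, -0.3545, 0.1832]
tcp_rot: [-2.941, -1.098, 0.001]
wrist_force: [-0.3, 0.5, -1.5]
width: 0.502
grip_force: 51.2
```

```bash
python3 go.py 0.4575 -0.3561 -48.8 0.067
```

```text
t 14.2 pos [ 0.4549 -0.3545  0.1832] phi -49.1 tilt [-0.002  0.002 -1.   ] q6 9 width 0.502 grip 51.2 F [-0.3  0.5 -1.5]
turn -0.3 rows 0.0 shift xyz [ 0.0009  0.0029 -0.    ]
turn 179.7 rows 25.1 shift xyz [-0.0009 -0.0029 -0.    ]
dz tool for z 0.067 : 0.1162
```

Call:
drive_tool:
  rows:
    - [0,0,0,0.0009,0.0029,0.02,0.45]
    - [0,0,0,0,0,0.03,0.45]
    - [0,0,0,0,0,0.03,0.45]
    - [0,0,0,0,0,0.02,0.45]
    - [0,0,0,0,0,0.01,0.45]
    - [0,0,0,0,0,0.005,0.45]
    - [0,0,0,0,0,0,0.45]
    - [0,0,0,0,0,0,0.45]

```text
time: 14.87
tool_pos: [0.4593, -0.3569, 0.0705]
tcp_rot: [2.941, 1.101, 0.001]
wrist_force: [0.8, 0.1, -0.8]
width: 0.505
grip_force: 51.2
```

```bash
python3 go.py 0.4575 -0.3561 -48.8 0.067
```

```text
t 14.87 pos [ 0.4593 -0.3569  0.0705] phi -49.0 tilt [ 0.001 -0.001 -1.   ] q6 9 width 0.505 grip 51.2 F [ 0.8  0.1 -0.8]
turn -0.2 rows 0.0 shift xyz [-0.0008 -0.0018 -0.    ]
turn 179.8 rows 25.1 shift xyz [ 0.0008  0.0018 -0.    ]
dz tool for z 0.067 : 0.0035
```

Call:
drive_tool:
  rows:
    - [0,0,0,-0.0008,-0.0018,0.002,0.45]
    - [0,0,0,0,0,0.0015,0.45]
    - [0,0,0,0,0,0,0.45]
    - [0,0,0,0,0,0,0.8]
    - [0,0,0,0,0,0,0.8]
    - [0,0,0,0,0,0,0.8]
    - [0,0,0,0,0,0,0.8]

```text
time: 15.45
tool_pos: [0.4567, -0.3562, 0.0664]
tcp_rot: [2.942, 1.1, 0.001]
wrist_force: [0.7, 0.5, 0.6]
width: 0.8
grip_force: 0.0
```

Call:
drive_tool:
  rows:
    - [0,0,0,0,0,-0.02,0.8]
    - [0,0,0,0,0,-0.03,0.8]
    - [0,0,0,0,0,-0.04,0.8]
    - [0,0,0,0,0,-0.04,0.8]
    - [0,0,0,0,0,0,0.6]
    - [0,0,0,0,0,0,0.6]

```text
time: 15.95
tool_pos: [0.4586, -0.3578, 0.2004]
tcp_rot: [2.936, 1.098, 0.006]
wrist_force: [0.0, 0.3, -0.2]
width: 0.6
grip_force: 0.0
```

```bash
python3 - <<'E'
from fit import *
ps={c:read_camera(c) for c in("top","scene")}
fit(ps,"trap",(.4575,-.356),.003,np.radians([-49]))
x=fit(ps,"lever",(.632,.1422),.003,np.radians([33]),)
import go
# grip the handle at x=+10 mm, closing across y
a=x[2];go.go(x[0]+.01*np.cos(a),x[1]+.01*np.sin(a),np.degrees(a)+90,(.006,))
im=ps["scene"]["color"].copy();im[render(ps["scene"],"lever",x,.003)[::3,::3]]=[255,0,0]
t=ps["top"]["color"].copy();e=cv2.Canny(render(ps["top"],"lever",x,.003)[1::3,1::3].astype(np.uint8)*255,50,100);t[e>0]=[255,0,0]
cv2.imwrite("pics/t4.png",cv2.resize(t[170:290,200:320,::-1],None,fx=4.5,fy=4.5,interpolation=cv2.INTER_NEAREST))
E
```

```text
trap [ 0.4558 -0.3546] yaw deg -48.8 iou [0.915 0.938] 2nd []
lever [0.6312 0.1415] yaw deg 31.2 iou [0.908 0.847] 2nd []
t 16.25 pos [ 0.4555 -0.3551  0.1939] phi -49.0 tilt [-0.003  0.002 -1.   ] q6 9 width 0.6 grip 0.0 F [ 0.4 -0.1 -0. ]
turn 9.8 rows 1.4 shift xyz [ 0.4177 -0.3335  0.0007]
turn -170.2 rows 23.8 shift xyz [-0.4177  0.3335  0.0007]
dz tool for z 0.006 : 0.1879
```

View pics/t4.png

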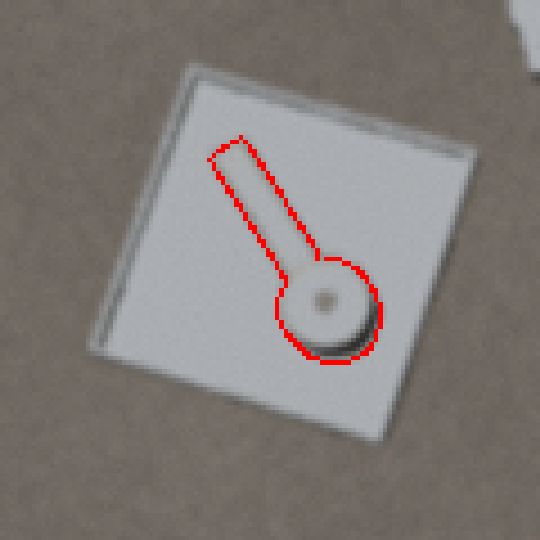

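Call:
drive_tool:
  rows:
    - [0,0,5,0,0,0,0.5]
    - [0,0,4.8,0,0,0,0.5]
    - [0,0,0,0.0298,-0.0238,0,0.5]
    - [0,0,0,0.0298,-0.0238,0,0.5]
    - [0,0,0,0.0298,-0.0238,0,0.5]
    - [0,0,0,0.0298,-0.0238,0,0.5]
    - [0,0,0,0.0298,-0.0238,0,0.5]
    - [0,0,0,0.0298,-0.0238,0,0.5]

```text
time: 16.92
tool_pos: [0.535, -0.1393, 0.1947]
tcp_rot: [-3.025, -0.844, 0.003]
wrist_force: [0.1, -0.4, -0.1]
width: 0.5
grip_force: 0.0
```

Call:
drive_tool:
  rows:
    - [0,0,0,0.0298,-0.0238,0,0.5]
    - [0,0,0,0.0298,-0.0238,0,0.5]
    - [0,0,0,0.0298,-0.0238,0,0.5]
    - [0,0,0,0.0298,-0.0238,0,0.5]
    - [0,0,0,0.0298,-0.0238,0,0.5]
    - [0,0,0,0.0298,-0.0238,0,0.5]
    - [0,0,0,0.0298,-0.0238,0,0.5]
    - [0,0,0,0.0298,-0.0238,0,0.5]

```text
time: 17.58
tool_pos: [0.6403, 0.147, 0.1944]
tcp_rot: [-3.026, -0.845, 0.004]
wrist_force: [0.3, -0.2, 0.6]
width: 0.503
grip_force: 0.0
```

Call:
drive_tool:
  rows:
    - [0,0,0,0,0,0,0.5]
    - [0,0,0,0,0,0.04,0.5]
    - [0,0,0,0,0,0.04,0.5]
    - [0,0,0,0,0,0.03,0.5]
    - [0,0,0,0,0,0,0.5]
    - [0,0,0,0,0,0,0.5]
    - [0,0,0,0,0,0,0.5]

```text
time: 18.17
tool_pos: [0.6415, 0.145, 0.0871]
tcp_rot: [3.026, 0.844, 0.002]
wrist_force: [-0.1, -0.3, 0.4]
width: 0.503
grip_force: 0.0
```

```bash
python3 go.py 0.6398 0.1467 121.2 0.006
```

```text
t 18.17 pos [0.6415 0.145  0.0871] phi -58.8 tilt [ 0.001  0.    -1.   ] q6 69 width 0.503 grip 0.0 F [-0.1 -0.3  0.4]
turn -0.0 rows 0.0 shift xyz [-0.0006 -0.0024 -0.    ]
turn 180.0 rows 25.1 shift xyz [ 0.0006  0.0024 -0.    ]
dz tool for z 0.006 : 0.0811
```

Call:
drive_tool:
  rows:
    - [0,0,0,0,-0.001,0.03,0.5]
    - [0,0,0,0,0,0.025,0.5]
    - [0,0,0,0,0,0.014,0.5]
    - [0,0,0,0,0,0.008,0.5]
    - [0,0,0,0,0,0,0.5]
    - [0,0,0,0,0,0,0.5]

```text
time: 18.67
tool_pos: [0.6413, 0.1462, 0.0104]
tcp_rot: [3.026, 0.845, 0.003]
wrist_force: [-0.5, 0.4, 0.6]
width: 0.493
grip_force: 0.0
```

```bash
python3 go.py 0.6398 0.1467 121.2 0.006
```

```text
t 18.67 pos [0.6413 0.1462 0.0104] phi -58.8 tilt [ 0.002  0.    -1.   ] q6 69 width 0.493 grip 0.0 F [-0.5  0.4  0.6]
turn -0.0 rows 0.0 shift xyz [-0.001  -0.0012 -0.    ]
turn 180.0 rows 25.1 shift xyz [ 0.001   0.0012 -0.    ]
dz tool for z 0.006 : 0.0044
```

Call:
drive_tool:
  rows:
    - [0,0,0,0,0,0.0035,0.5]
    - [0,0,0,0,0,0,0.1]
    - [0,0,0,0,0,0,0.1]
    - [0,0,0,0,0,0,0.1]
    - [0,0,0,0,0,0,0.1]
    - [0,0,0,0,0,0,0.1]
    - [0,0,0,0,0,0,0.1]
  force: 60

```text
time: 19.25
tool_pos: [0.6413, 0.1462, 0.0069]
tcp_rot: [3.026, 0.845, 0.003]
wrist_force: [0.0, -0.9, 6.2]
width: 0.186
grip_force: 61.2
```

Call:
drive_tool:
  rows:
    - [0,0,0,0,0,-0.01,0.1]
    - [0,0,0,0,0,-0.025,0.1]
    - [0,0,0,0,0,-0.035,0.1]
    - [0,0,0,0,0,-0.03,0.1]
    - [0,0,0,0,0,0,0.1]
    - [0,0,0,0,0,0,0.1]

```text
time: 19.75
tool_pos: [0.6419, 0.1464, 0.1084]
tcp_rot: [3.026, 0.845, 0.008]
wrist_force: [-0.7, -0.6, -2.9]
width: 0.193
grip_force: 60.3
```

```bash
python3 go.py 0.5714 -0.125 112.8 0.01; python3 - <<'E'
from h import *
p=read_camera("scene");cv2.imwrite("pics/s5.png",cv2.resize(p["color"][130:350,270:480,::-1],None,fx=2.5,fy=2.5))
E
```

```text
t 19.75 pos [0.6419 0.1464 0.1084] phi -58.8 tilt [ 0.005  0.001 -1.   ] q6 69 width 0.193 grip 60.3 F [-0.7 -0.6 -2.9]
turn 8.4 rows 1.2 shift xyz [-0.1702  0.2229 -0.0006]
turn -171.6 rows 24.0 shift xyz [ 0.1702 -0.2229 -0.0006]
dz tool for z 0.01 : 0.0984
```

View pics/s5.png

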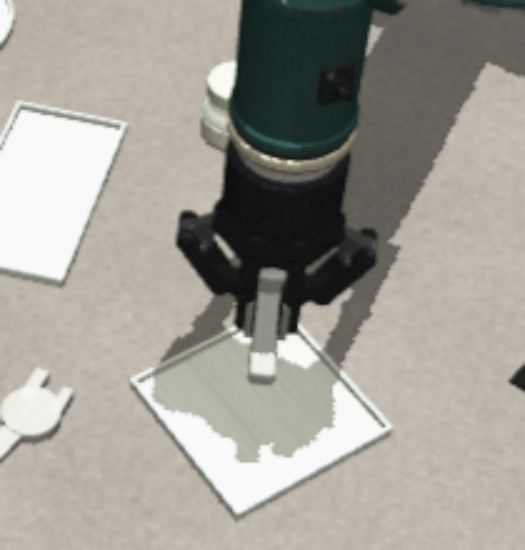

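Call:
drive_tool:
  rows:
    - [0,0,4.2,0,0,0,0.1]
    - [0,0,4.2,0,0,0,0.1]
    - [0,0,0,-0.021,0.028,0,0.1]
    - [0,0,0,-0.021,0.028,0,0.1]
    - [0,0,0,-0.021,0.028,0,0.1]
    - [0,0,0,-0.021,0.028,0,0.1]
    - [0,0,0,-0.021,0.028,0,0.1]
    - [0,0,0,-0.021,0.028,0,0.1]

```text
time: 20.47
tool_pos: [0.586, -0.0586, 0.1025]
tcp_rot: [-3.078, -0.621, 0.008]
wrist_force: [1.0, -0.2, -2.7]
width: 0.188
grip_force: 60.3
```

Call:
drive_tool:
  rows:
    - [0,0,0,-0.021,0.028,0,0.1]
    - [0,0,0,-0.021,0.028,0,0.1]
    - [0,0,0,0,0,0,0.1]
    - [0,0,0,0,0,0.03,0.1]
    - [0,0,0,0,0,0.03,0.1]
    - [0,0,0,0,0,0,0.1]
    - [0,0,0,0,0,0,0.1]
    - [0,0,0,0,0,0,0.1]

```text
time: 21.13
tool_pos: [0.5716, -0.125, 0.045]
tcp_rot: [-3.079, -0.621, 0.003]
wrist_force: [0.1, 0.0, -1.7]
width: 0.187
grip_force: 60.3
```

```bash
python3 go.py 0.5724 -0.1246 112.8 0.008
```

```text
t 21.13 pos [ 0.5716 -0.125   0.045 ] phi -67.2 tilt [-0.002  0.001 -1.   ] q6 52 width 0.187 grip 60.3 F [ 0.1  0.  -1.7]
turn 0.0 rows 0.0 shift xyz [ 0.0009 -0.0001 -0.    ]
turn -180.0 rows 25.1 shift xyz [-0.0009  0.0001 -0.    ]
dz tool for z 0.008 : 0.037
```

Call:
drive_tool:
  rows:
    - [0,0,0,0.0009,0,0.015,0.1]
    - [0,0,0,0,0,0.012,0.1]
    - [0,0,0,0,0,0.006,0.1]
    - [0,0,0,0,0,0.003,0.1]
    - [0,0,0,0,0,0,0.1]
    - [0,0,0,0,0,0,0.1]

```text
time: 21.63
tool_pos: [0.5731, -0.1252, 0.0098]
tcp_rot: [3.079, 0.621, 0.0]
wrist_force: [-0.6, 0.1, -2.2]
width: 0.184
grip_force: 60.3
```

```bash
python3 go.py 0.5724 -0.1246 112.8 0.0075
```

```text
t 21.63 pos [ 0.5731 -0.1252  0.0098] phi -67.2 tilt [ 0. -0. -1.] q6 52 width 0.184 grip 60.3 F [-0.6  0.1 -2.2]
turn 0.0 rows 0.0 shift xyz [-0.0005 -0.0008 -0.    ]
turn -180.0 rows 25.1 shift xyz [ 0.0005  0.0008 -0.    ]
dz tool for z 0.0075 : 0.0023
```

Call:
drive_tool:
  rows:
    - [0,0,0,0,0,0.002,0.1]
    - [0,0,0,0,0,0,0.1]
    - [0,0,0,0,0,0,0.4]
    - [0,0,0,0,0,0,0.4]
    - [0,0,0,0,0,0,0.4]
    - [0,0,0,0,0,-0.015,0.4]
    - [0,0,0,0,0,-0.035,0.4]
    - [0,0,0,0,0,-0.04,0.4]
  force: 50

```text
time: 22.3
tool_pos: [0.5703, -0.1246, 0.0957]
tcp_rot: [-3.077, -0.62, 0.009]
wrist_force: [1.1, -0.4, -0.2]
width: 0.401
grip_force: 0.0
```

Call:
drive_tool:
  rows:
    - [0,0,0,0,0,-0.04,0.65]
    - [0,0,0,0,0,-0.04,0.65]
    - [0,0,0,0,0,0,0.65]
    - [0,0,0,0,0,0,0.65]

```text
time: 22.63
tool_pos: [0.5759, -0.126, 0.1823]
tcp_rot: [3.076, 0.62, 0.013]
wrist_force: [-0.1, 0.4, -0.7]
width: 0.65
grip_force: 0.0
```

```bash
python3 - <<'E'
from fit import *
import go
ps={c:read_camera(c) for c in("top","scene")}
x=fit(ps,"tee",(.4283,.3506),.003,np.radians([117]))
a=x[2];go.go(x[0]-.014*np.sin(a),x[1]+.014*np.cos(a),np.degrees(a),(.006,))
print("grip",x[0]-.014*np.sin(a),x[1]+.014*np.cos(a))
cv2.imwrite("pics/s6.png",ps["scene"]["color"][:,:,::-1])
E
```

```text
tee [0.4293 0.3505] yaw deg 115.3 iou [0.945 0.929] 2nd []
t 22.83 pos [ 0.5715 -0.1248  0.1754] phi -67.2 tilt [-0.004  0.001 -1.   ] q6 52 width 0.65 grip 0.0 F [-0.1  0.3 -1.5]
turn -2.5 rows 0.3 shift xyz [ 0.0602 -0.4906  0.001 ]
turn 177.5 rows 24.8 shift xyz [-0.0602  0.4906  0.001 ]
dz tool for z 0.006 : 0.1694
grip 0.4165887024419005 0.344521227551509
```

View pics/s6.png

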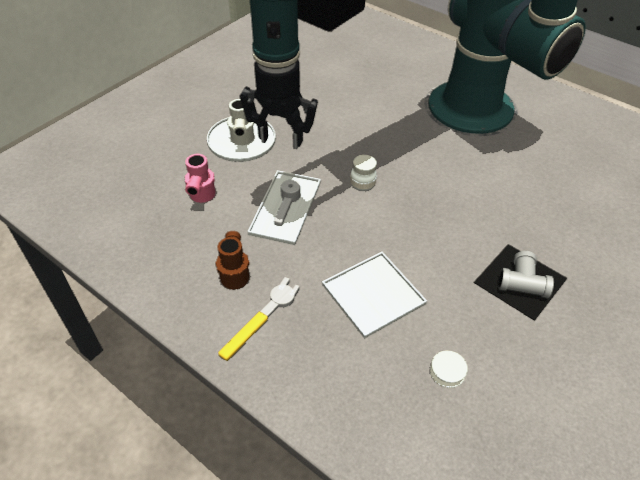

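Call:
drive_tool:
  rows:
    - [0,0,-2.5,0,0,0,0.65]
    - [0,0,0,0.0046,-0.0377,0,0.65]
    - [0,0,0,0.0046,-0.0377,0,0.65]
    - [0,0,0,0.0046,-0.0377,0,0.65]
    - [0,0,0,0.0046,-0.0377,0,0.65]
    - [0,0,0,0.0046,-0.0377,0,0.65]
    - [0,0,0,0.0046,-0.0377,0,0.65]

```text
time: 23.42
tool_pos: [0.499, 0.0923, 0.1753]
tcp_rot: [-3.065, -0.687, 0.006]
wrist_force: [-0.1, -0.4, -0.6]
width: 0.652
grip_force: 0.0
```

Call:
drive_tool:
  rows:
    - [0,0,0,0.0046,-0.0377,0,0.65]
    - [0,0,0,0.0046,-0.0377,0,0.65]
    - [0,0,0,0.0046,-0.0377,0,0.65]
    - [0,0,0,0.0046,-0.0377,0,0.65]
    - [0,0,0,0.0046,-0.0377,0,0.65]
    - [0,0,0,0.0046,-0.0377,0,0.65]
    - [0,0,0,0.0046,-0.0377,0,0.65]
    - [0,0,0,0,0,0,0.65]

```text
time: 24.08
tool_pos: [0.4144, 0.3483, 0.1756]
tcp_rot: [-3.062, -0.695, 0.005]
wrist_force: [1.1, 0.3, -0.5]
width: 0.647
grip_force: 0.0
```

Call:
drive_tool:
  rows:
    - [0,0,0,0,0,0.04,0.65]
    - [0,0,0,0,0,0.04,0.65]
    - [0,0,0,0,0,0.02,0.65]
    - [0,0,0,0,0,0,0.65]
    - [0,0,0,0,0,0,0.65]
    - [0,0,0,0,0,0,0.65]

```text
time: 24.58
tool_pos: [0.4182, 0.3435, 0.078]
tcp_rot: [-3.065, -0.687, -0.001]
wrist_force: [0.3, -0.6, 1.0]
width: 0.648
grip_force: 0.0
```

```bash
python3 go.py 0.4166 0.3445 115.3 0.006
```

```text
t 24.58 pos [0.4182 0.3435 0.078 ] phi -64.7 tilt [ 0.  0. -1.] q6 101 width 0.648 grip 0.0 F [ 0.3 -0.6  1. ]
turn -0.0 rows 0.0 shift xyz [-0.001  -0.0016 -0.    ]
turn 180.0 rows 25.1 shift xyz [ 0.001   0.0016 -0.    ]
dz tool for z 0.006 : 0.072
```

Call:
drive_tool:
  rows:
    - [0,0,0,-0.001,-0.001,0.03,0.65]
    - [0,0,0,0,0,0.025,0.65]
    - [0,0,0,0,0,0.012,0.65]
    - [0,0,0,0,0,0,0.65]
    - [0,0,0,0,0,0,0.65]
    - [0,0,0,0,0,0,0.3]
    - [0,0,0,0,0,0,0.3]
    - [0,0,0,0,0,0,0.3]

```text
time: 25.25
tool_pos: [0.418, 0.3452, 0.0129]
tcp_rot: [-3.064, -0.688, -0.006]
wrist_force: [-0.5, -0.5, 6.2]
width: 0.403
grip_force: 49.7
```

Call:
drive_tool:
  rows:
    - [0,0,0,0,0,0,0.3]
    - [0,0,0,0,0,0,0.3]
    - [0,0,0,0,0,0,0.3]
    - [0,0,0,0,0,0,0.3]

```text
time: 25.58
tool_pos: [0.418, 0.3452, 0.0129]
tcp_rot: [-3.064, -0.688, -0.006]
wrist_force: [-0.9, 0.0, 5.5]
width: 0.4
grip_force: 49.7
```

```bash
python3 go.py 0.4166 0.3445 115.3 0.006
```

```text
t 25.58 pos [0.418  0.3452 0.0129] phi -64.7 tilt [ 0.003  0.003 -1.   ] q6 102 width 0.4 grip 49.7 F [-0.9  0.   5.5]
turn 0.0 rows 0.0 shift xyz [-0.0016  0.     -0.    ]
turn -180.0 rows 25.1 shift xyz [ 0.0016 -0.     -0.    ]
dz tool for z 0.006 : 0.0069
```

Call:
drive_tool:
  rows:
    - [0,0,0,0,0,-0.01,0.3]
    - [0,0,0,0,0,-0.03,0.3]
    - [0,0,0,0,0,-0.04,0.3]
    - [0,0,0,0,0,-0.03,0.3]
    - [0,0,0,0,0,0,0.3]
    - [0,0,0,0,0,0,0.3]
    - [0,0,0,0,0,0,0.3]

```text
time: 26.17
tool_pos: [0.4157, 0.3435, 0.1204]
tcp_rot: [3.065, 0.688, -0.001]
wrist_force: [0.3, -0.7, -2.0]
width: 0.405
grip_force: 50.1
```

```bash
python3 go.py 0.6194 0.1401 115.3 0.014
```

```text
t 26.17 pos [0.4157 0.3435 0.1204] phi -64.7 tilt [-0. -0. -1.] q6 102 width 0.405 grip 50.1 F [ 0.3 -0.7 -2. ]
turn 0.0 rows 0.0 shift xyz [ 0.0973  0.271  -0.    ]
turn -180.0 rows 25.1 shift xyz [-0.0973 -0.271  -0.    ]
dz tool for z 0.014 : 0.1064
```

8 rows of (0.0122, 0.0339).

Call:
drive_tool:
  rows:
    - [0,0,0,0.0122,0.0339,0,0.3]
    - [0,0,0,0.0122,0.0339,0,0.3]
    - [0,0,0,0.0122,0.0339,0,0.3]
    - [0,0,0,0.0122,0.0339,0,0.3]
    - [0,0,0,0.0122,0.0339,0,0.3]
    - [0,0,0,0.0122,0.0339,0,0.3]
    - [0,0,0,0.0122,0.0339,0,0.3]
    - [0,0,0,0.0122,0.0339,0,0.3]

```text
time: 26.83
tool_pos: [0.6192, 0.1386, 0.1174]
tcp_rot: [-3.065, -0.688, 0.009]
wrist_force: [-0.3, 0.5, -1.6]
width: 0.399
grip_force: 50.3
```

Call:
drive_tool:
  rows:
    - [0,0,0,0,0,0,0.3]
    - [0,0,0,0,0,0.03,0.3]
    - [0,0,0,0,0,0.03,0.3]
    - [0,0,0,0,0,0,0.3]
    - [0,0,0,0,0,0,0.3]
    - [0,0,0,0,0,0,0.3]

```text
time: 27.33
tool_pos: [0.6196, 0.1406, 0.0599]
tcp_rot: [-3.065, -0.689, 0.003]
wrist_force: [1.2, 1.2, -1.6]
width: 0.405
grip_force: 50.4
```

```bash
python3 go.py 0.6194 0.1401 115.3 0.014
```

```text
t 27.33 pos [0.6196 0.1406 0.0599] phi -64.7 tilt [-0.002 -0.    -1.   ] q6 75 width 0.405 grip 50.4 F [ 1.2  1.2 -1.6]
turn 0.0 rows 0.0 shift xyz [-0.0004  0.0003  0.    ]
turn -180.0 rows 25.1 shift xyz [ 0.0004 -0.0003  0.    ]
dz tool for z 0.014 : 0.0459
```

Call:
drive_tool:
  rows:
    - [0,0,0,0,0,0.02,0.3]
    - [0,0,0,0,0,0.015,0.3]
    - [0,0,0,0,0,0.007,0.3]
    - [0,0,0,0,0,0.0025,0.3]
    - [0,0,0,0,0,0,0.3]
    - [0,0,0,0,0,0,0.3]
    - [0,0,0,0,0,0.001,0.3]
    - [0,0,0,0,0,0,0.3]

```text
time: 28.0
tool_pos: [0.6212, 0.1406, 0.0162]
tcp_rot: [3.065, 0.688, 0.003]
wrist_force: [0.6, 0.2, -1.4]
width: 0.401
grip_force: 50.4
```

Call:
drive_tool:
  rows:
    - [0,0,0,0,0,0,0.65]
    - [0,0,0,0,0,0,0.65]
    - [0,0,0,0,0,0,0.65]
    - [0,0,0,0,0,-0.02,0.65]
    - [0,0,0,0,0,-0.04,0.65]
    - [0,0,0,0,0,-0.04,0.65]
    - [0,0,0,0,0,-0.04,0.65]
    - [0,0,0,0,0,-0.04,0.65]

```text
time: 28.67
tool_pos: [0.6201, 0.1404, 0.197]
tcp_rot: [-3.065, -0.688, -0.0]
wrist_force: [0.6, -0.2, 0.2]
width: 0.65
grip_force: 0.0
```

Call:
drive_tool:
  rows:
    - [0,0,0,-0.03,-0.025,0,0.65]
    - [0,0,0,-0.03,-0.025,0,0.65]
    - [0,0,0,-0.03,-0.025,0,0.65]
    - [0,0,0,-0.03,-0.025,0,0.65]
    - [0,0,0,-0.03,-0.025,0,0.65]
    - [0,0,0,0,0,0,0.65]

```text
time: 29.17
tool_pos: [0.4245, 0.1897, 0.1938]
tcp_rot: [-3.064, -0.691, 0.008]
wrist_force: [0.9, -0.2, -0.3]
width: 0.649
grip_force: 0.0
```

```bash
python3 - <<'E'
from fit import *
ps={c:read_camera(c) for c in("top","scene")}
cv2.imwrite("pics/s7.png",ps["scene"]["color"][:,:,::-1]);cv2.imwrite("pics/t7.png",ps["top"]["color"][:,:,::-1])
fit(ps,"tee",(.6307,.1454),.003,np.radians([115]))
fit(ps,"trap",(.4575,-.356),.003,np.radians([-49]))
fit(ps,"lever",(.562,-.129),.003,np.radians([23]))
fit(ps,"square_tray",(.631,.146),0,np.radians([-18]))
fit(ps,"long_tray",(.563,-.131),0,np.radians([25]))
print(status.read_state()["tool_pos"])
E
```

```text
tee [0.6316 0.1471] yaw deg 115.4 iou [0.92  0.927] 2nd []
trap [ 0.4551 -0.3552] yaw deg -46.9 iou [0.922 0.945] 2nd []
lever [ 0.5628 -0.1284] yaw deg 23.6 iou [0.883 0.842] 2nd []
square_tray [0.6307 0.1455] yaw deg -18.9 iou [0.968 0.967] 2nd []
long_tray [ 0.5617 -0.1296] yaw deg 22.9 iou [0.98  0.984] 2nd []
[0.43178493 0.18914552 0.19483289]
```

View pics/s7.png

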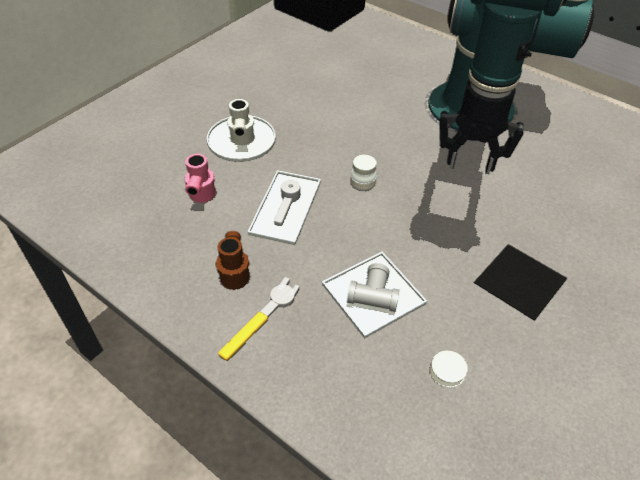

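View pics/t7.png

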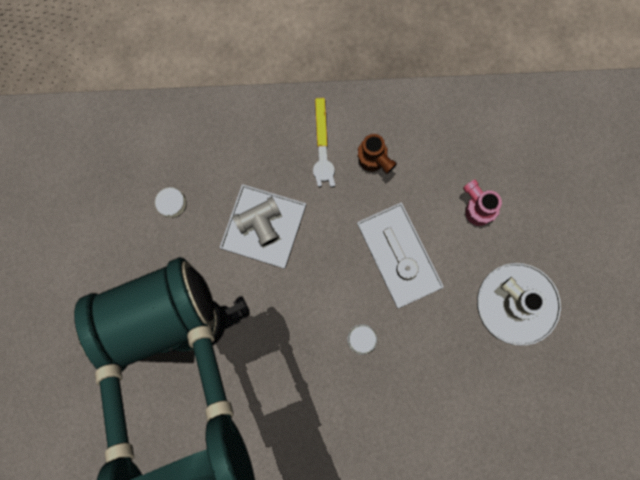

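The pictures and fits agree: the tee (265,220), lever (400,255) and trap (520,300, top view) each sit within about 3 mm of their tray's centre. The bystanders are unmoved and the arm is clear, so I'm handing the job in.

```bash
python3 -c "
from workcell import workorder;print(workorder.finish_job())"
```

```text
the job is handed in; nothing more can be done
None
```

I've handed the job in: tee in the square tray, trap upright in the round tray and lever lengthwise in the long tray, each within about 3 mm of centre by the last camera fits; the verdict wasn't returned.

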